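Sort copper heat-spreader blanks by drag on the slide plate

TASK

Two copper blanks in black carrier frames lie on the steel slide plate; they look alike, but one has a rough underside and the other is polished. Keeping them flat on the plate, first slide each a few centimetres over the bare steel to feel which drags more, then push the rough one, in its frame, fully onto the orange area and the polished one fully onto the green area. Leave the other things on the bench alone.

Things in the scene. Friction and masses are not known exactly. Their poses are not given: they have to be found in the camera images.
- plate: Fixed steel slide plate, 320 mm along its x (away from the robot), 624 mm along its y, top 20 mm above the bench. Across each y end a stop bar stands 20 mm above the top, inner face 300 mm from the centre; the long sides have no rim. Bare steel reaches 150 mm either way along y from the centre, then a painted area, level with it and as smooth, up to each stop bar. Origin: centre of its underside.
- bay_orange: Orange painted area at one y end of the plate (which end changes), for the rough blank: the full 320 mm width of the plate along x, 150 mm along y, just inside the stop bar. Flat, nothing sticks up. Origin: centre of the area, on the plate's top; axes parallel to the plate's.
- bay_green: Green painted area at the plate's other end, for the polished blank: the same size. Origin: centre of the area, on the plate's top; axes parallel to the plate's.
- frame_a: Black carrier frame, outside 86 mm (its x) x 96 mm (y), 24 mm high, walls 6.5 mm, no bottom, 0.14 kg, in the row nearer the robot, square to the plate. Round a loose copper blank 70 x 80 x 17 mm, 0.72 to 0.98 kg, 1.5 mm play, which slides along when the frame is pushed but is left behind if it is lifted. Origin: centre of the underside, which lies on the plate's top.
- frame_b: The other frame, just like frame_a, with its blank, in the row farther from the robot; same origin and axes. Rows lie about 75 mm either side of the plate's centre. One blank (which frame holds it changes from start to start, not seen from above) has a rough underside, friction about 0.7, 4 to 8 N to slide; the other is polished, friction about 0.07, under 1 N.
- battery: Bystander: loose lime-green battery pack, 70 x 125 x 36 mm, on the bench to the left of the plate. Origin: centre of its underside.
- meter: Bystander: loose yellow hand multimeter lying flat, 160 x 80 x 50 mm, on the bench to the right of the plate. Origin: centre of its underside.
- driver: Bystander: loose red-handled screwdriver, 200 mm long, on the bench to the left of the plate, nearer the robot. Origin: on its axis, about mid-length, underside.

How it is judged (in metres and radians):
On the way:
1. both frames have been slid at least 15 mm, with both still on the bare middle part (centres within 150 mm of the plate's centre along its length) (distance of each of frame_a, frame_b from where it was at the start of the episode above 0.015 m and y of frame_a in the frame of plate between -0.15 and 0.15 m and y of frame_b in the frame of plate between -0.15 and 0.15 m), for 0.1 s.
At the end, for the whole second after the job is handed in: The rough blank lies wholly on the orange area and the polished blank wholly on the green one (blank centre within 32 mm along the plate and 120 mm across of the area's centre), each still inside a frame, the frames flat on the plate and at rest (y of blank_1_c0 in the frame of bay_orange between -0.032 and 0.032 m and x of blank_1_c0 in the frame of bay_orange between -0.12 and 0.12 m and y of blank_2_c0 in the frame of bay_green between -0.032 and 0.032 m and x of blank_2_c0 in the frame of bay_green between -0.12 and 0.12 m and (horizontal distance between frame_a and blank_1_c0 below 0.012 m or horizontal distance between frame_a and blank_2_c0 below 0.012 m) and (horizontal distance between frame_b and blank_1_c0 below 0.012 m or horizontal distance between frame_b and blank_2_c0 below 0.012 m) and angle between each of frame_a, frame_b's own z axis and vertical below 0.08 rad and height (world z) of frame_a between 0.015 and 0.026 m and linear speed of each of frame_a, frame_b below 0.01 m/s and height (world z) of frame_b between 0.015 and 0.026 m); the robot touches nothing.
It fails at once if a frame is lifted or tipped off the plate (more than 15 mm or 0.4 rad), or falls off it (height (world z) of any of frame_a, frame_b above 0.035 m or height (world z) of any of frame_a, frame_b below 0.01 m or angle between any of frame_a, frame_b's own z axis and vertical above 0.4 rad).
It fails at once if a bystander (battery pack, multimeter, screwdriver) is moved more than 20 mm (distance of any of battery, meter, driver from where it was at the start of the episode above 0.02 m).
It also fails if it takes over 61 s, if anything falls off the work surface, if the arm or the gripper's body presses on something with over 40 N, if the wrist force passes 120 N, or if a joint passes its speed limit or range.

ROBOT

A 6-joint arm with a two-finger parallel gripper is mounted at the origin on the work surface. World frame = base frame: x ahead of the robot, y to its left, z up, the work surface at z = 0. Lengths are in mm, angles in rad, forces in N, time in s.
With the tool pointing down it reaches from about 300 to 825 mm from the base axis. Payload 5.4 kg.
Tool frame: the origin (TCP) lies between the finger pads; the fingertips stand 11 mm ahead of it and the grasp point (between the pads) lies 8 mm behind it; z points along the fingers, y is the line along which they close (so a half turn about z gives the same grasp; the last joint's range is limited). The gripper opens to 92 mm and grips with 3 to 60 N. Pads are 20 mm wide; open, the fingers measure 128 mm over their backs; the gripper's body (75 mm by 189 mm) begins 69 mm behind the grasp point.
Start: joints at [1.073, 0.158, 1.597, -0, 1.386, -0.21], TCP at [163.22, 551.33, 225.601] pointing down, gripper open.
Joint ranges: [-2.91, 2.91], [-0.94, 2.29], [0.18, 2.7], [-1.29, 4.43], [0.17, 2.64], [-3, 3]. Speed limits (rad/s): [2.57, 2.57, 3.14, 3.14, 3.14, 3.14].

INTERFACE

Orientations are given as a unit quaternion [x, y, z, w].
In Python, from plant import telemetry, cams, job gives the robot as it stands.
- The arm moves only by the tool drive_tool, never from a script. Its argument "rows" is a list of rows, each a list of 4 numbers: the shift along the tool's x, y, z in mm, then the turn about the tool's z in rad. A call has 1 to 20 rows; each row is the pose to reach, as a shift and turn from the pose commanded when the call began, along the tool's axes at that moment; what a row does not reach only later rows make up. A row lasts 1/10 s, in which the tool goes at most 50 mm and 8.59 degrees, less where a joint would pass 70% of its speed; a pose out of reach is approached as far as the arm can. A call with a gripper value outside its range is refused whole. "grip" is the gripper command: -1 is shut, 1 is fully open, values between are in proportion, set as the call begins (left out, the last holds). The fingers move at their own pace and stop on an object; the grip force is fixed at half the most. Time passes only in rows, so rows that repeat a pose let the fingers close. It gives the time, the measured TCP pose, the force, the opening and the grip force at its end, in the units of the state.
- telemetry.read_state(): the state, without advancing time (a new reading comes with each control period).
- cams.snapshot(name): name is "scene" or "top" or "wrist"; returns a dict with "color" (400x640x3 uint8, red, green, blue), "range_z" (400x640 float32, mm along the optical axis (not along the pixel's ray), 0 where there is no reading), "fx", "fy", "cx", "cy" (pixels), "origin" and "rotation" of the camera in the world. Camera axes: x right, y up, looking along -z (the intrinsics and any distortion apply to the point x, -y, -z); pixel columns grow to the right and rows downward; lengths in mm; the calibration is good to about 2 mm. A picture is of the moment at which its call begins.
- job.sign_off(): hands the job in; it is judged then, once.
The state is a dict: "time_s": time; "qpos": joint angles; "dq": joint speeds; "joint_torque": joint torques, N m; "tcp_pos": TCP position; "eef_rot": TCP orientation; "contact_force": force on the tool from outside, world axes, zero at the start; "moment": the same for the moment, N m; "opening": opening from 0.0 (shut) to 1.0 (fully open); "grip_force": force on a finger pad.
Only numpy, scipy, OpenCV 4.12 (cv2) and the standard library are available. Lean on these libraries where they do the work, as an engineer would, in place of code of your own. Each camera call takes 0.05 s, during which the arm holds its last target. There are 200 camera calls.

## Working session

There is one attempt and no reset: what is moved stays moved. The work goes in short steps, Python scripts to look and compute and a tool call to move; the robot and the scene stay as the last step left them, time stands still between calls to the robot, and variables do not carry over. Pictures are saved under pics/ and viewed, at most 10 in all, crops included, and the job is handed in when it is done.

Besides the shell and the picture viewer there is one more tool, called after ">>>" as name(argument=value, ...) on one line, values as JSON. drive_tool: Moves the arm, as the interface text tells. Its arguments: {"type":"object","properties":{"rows":{"type":"array"},"grip":{"type":"number"}},"required":["rows"]}

```bash
mkdir -p pics; cat > h.py <<'E'
import numpy as np, cv2
from plant import telemetry, cams, job
def snap(n,f=None):
    s=cams.snapshot(n)
    if f: cv2.imwrite('pics/'+f,s['color'][:,:,::-1])
    return s
def ray(s,u,v):
    d=np.array([(u-s['cx'])/s['fx'],-(v-s['cy'])/s['fy'],-1.0]); return np.array(s['rotation'])@d
def at_z(s,u,v,z):
    d=ray(s,u,v); o=np.array(s['origin']); return o+d*(z-o[2])/d[2]
def at_d(s,u,v):
    return np.array(s['origin'])+ray(s,u,v)*float(np.median(s['range_z'][v-1:v+2,u-1:u+2]))
E
python3 - <<'E'
from h import *
import pickle
st=telemetry.read_state(); print(st)
S={n:snap(n,n+'1.png') for n in('top','scene')}
pickle.dump(S,open('s1.pkl','wb'))
for n in S:print(n,S[n]['origin'],S[n]['rotation'],S[n]['fx'],[k for k in S[n]])
E
```

```text
{'time_s': 0.0, 'qpos': array([ 1.07291646e+00,  1.59040378e-01,  1.59820550e+00, -7.45232196e-06,
        1.38617753e+00, -2.10119992e-01]), 'dq': array([-0.00013191, -0.00065812, -0.00047871,  0.00056311,  0.00076818,
       -0.00023794]), 'joint_torque': array([ 6.38665006e-04, -3.85546410e+01, -3.22126472e+01,  7.04364991e-02,
        3.73994024e-02, -1.23576551e-04]), 'tcp_pos': array([162.93286203, 550.81648311, 224.63715032]), 'eef_rot': array([ 1.43383289e-01,  9.89666810e-01, -8.59890003e-04, -3.13883567e-04]), 'contact_force': array([-0.11625917,  0.33622828, -0.03716838]), 'moment': array([-0.01439889, -0.02459872, -0.04405056]), 'grip_force': 0.0, 'opening': 1.0003974851535906}
top [ 222.21605698  -17.02971386 1516.3105139 ] [-0.06025047  0.06477957  0.70903239 -0.69960457] 474.99426724495845 ['color', 'range_z', 'fx', 'fy', 'cx', 'cy', 'origin', 'rotation']
scene [1299.87867022 -855.78093054  896.82132013] [0.41485073 0.16871565 0.35108027 0.82229955] 418.0131818943499 ['color', 'range_z', 'fx', 'fy', 'cx', 'cy', 'origin', 'rotation']
```

View pics/top1.png

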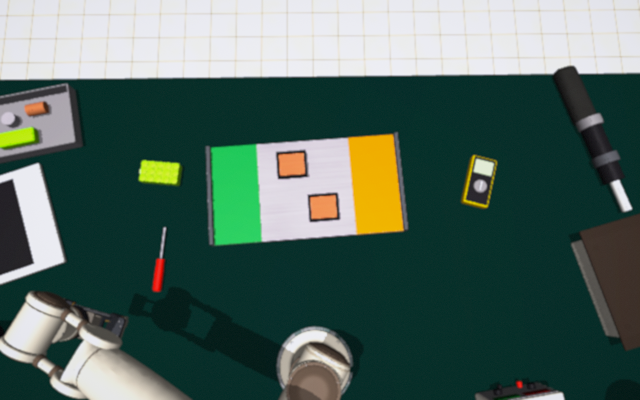

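View pics/scene1.png

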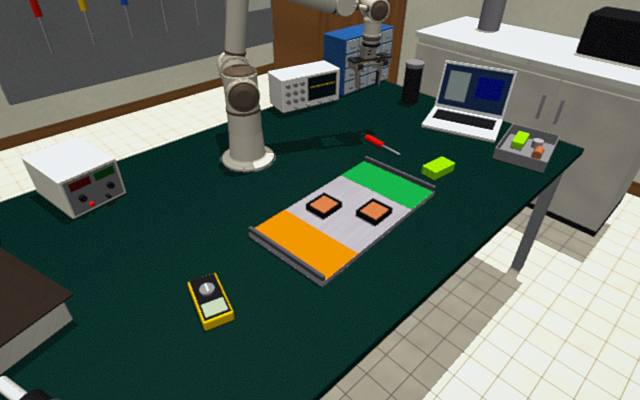

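The top view shows green at the left (+y), centred near (235,195), and orange at the right (−y), near (377,182). frame_a is at about (323,207) and frame_b at about (292,164). The battery is at (160,172), the driver at (160,260) and the meter at (480,181). The scene view shows the same layout, with frames at (324,205) and (374,211).

```bash
sed -i "s/^    return s$/    from scipy.spatial.transform import Rotation as R\n    if np.size(s['rotation'])==4: s['rotation']=R.from_quat(s['rotation']).as_matrix()\n    return s/" h.py
cat >> h.py <<'E'
def blobs(s,lo,hi,amin=100):
    m=cv2.inRange(cv2.cvtColor(s['color'],cv2.COLOR_RGB2HSV),lo,hi)
    c,_=cv2.findContours(m,cv2.RETR_EXTERNAL,cv2.CHAIN_APPROX_NONE)
    return [cv2.minAreaRect(k) for k in c if cv2.contourArea(k)>amin]
E
python3 - <<'E'
from h import *
import pickle
from scipy.spatial.transform import Rotation as R
S=pickle.load(open('s1.pkl','rb'))
for s in S.values(): s['rotation']=R.from_quat(s['rotation']).as_matrix()
t,sc=S['top'],S['scene']
cv2.imwrite('pics/crop.png',cv2.resize(t['color'][120:260,195:415,::-1],None,fx=3.5,fy=3.5,interpolation=cv2.INTER_CUBIC))
print(t['color'][164,292],t['color'][207,323],t['color'][182,377],t['color'][195,235])
for nm,lo,hi in [('copper',(3,80,120),(16,200,255)),('orange',(17,200,120),(24,255,255)),('green',(60,100,80),(80,255,255)),('lime',(32,150,120),(45,255,255)),('red',(0,220,120),(3,255,255))]:
  for r in blobs(t,lo,hi,60):
    (u,v)=r[0]
    print(nm,np.round(r[0],1),np.round(r[1],1),round(r[2],1),[np.round(at_z(t,*p,20 if nm in('orange','green') else 37 if nm=='copper' else 20)[:2]).tolist() for p in cv2.boxPoints(r)],'ctr',at_z(t,u,v,20 if nm!='copper' else 37).round(1), at_d(t,int(round(u)),int(round(v))).round(1))
  for r in blobs(sc,lo,hi,60):
    u,v=r[0]; print('  scene',nm,np.round(r[0],1),at_d(sc,int(round(u)),int(round(v))).round(1))
E
```

```text
[239 145  85] [241 149  88] [240 176   0] [ 39 205  96]
copper [323.  206.7] [22.5 26.2] 85.6 [[521.0, 13.0], [526.0, -70.0], [454.0, -75.0], [449.0, 8.0]] ctr [487.4 -31.1  37. ] [486.4 -31.1  36.8]
copper [291.3 163.9] [21.8 25.8] 86.2 [[662.0, 113.0], [667.0, 30.0], [595.0, 25.0], [590.0, 108.0]] ctr [628.4  68.9  37. ] [628.1  69.7  37.3]
copper [ 34.2 108.3] [11.  19.8] 77.9 [[839.0, 947.0], [853.0, 884.0], [815.0, 874.0], [802.0, 935.0]] ctr [827. 910.  37.] [827.9 910.6  37.3]
  scene copper [373.9 209.7] [630.9  65.3  34.3]
  scene copper [323.9 203.5] [491.9 -35.7  35.3]
orange [375.6 183.5] [97.5 45.6] 84.8 [[722.0, -118.0], [734.0, -268.0], [412.0, -283.0], [401.0, -139.0]] ctr [ 564.3 -202.3   20. ] [ 562.7 -203.5   20. ]
  scene orange [305.6 240.4] [ 572.4 -194.    19.1]
green [234.7 194.2] [100.3  47.6] 87.1 [[699.0, 341.0], [705.0, 185.0], [376.0, 166.0], [371.0, 316.0]] ctr [534.8 251.7  20. ] [535.7 250.9  19.4]
  scene green [386.2 183.7] [543.7 242.3  15.7]
lime [158.6 171.7] [39.9 22.3] 5.0 [[582.0, 565.0], [656.0, 563.0], [643.0, 433.0], [569.0, 437.0]] ctr [612.3 499.4  20. ] [606.9 492.   37.3]
lime [ 16.7 137.3] [14.5 36.5] 78.7 [[747.0, 1033.0], [770.0, 918.0], [722.0, 905.0], [699.0, 1019.0]] ctr [734.4 968.7  20. ] [728.  953.6  41.3]
  scene lime [438.4 166.8] [623.2 466.   32.6]
  scene lime [519.7 139. ] [742.3 927.9  36.3]
red [158.3 274.5] [ 8.1 32. ] 8.1 [[236.0, 502.0], [334.0, 493.0], [330.0, 468.0], [232.0, 477.0]] ctr [282.6 484.8  20. ] [283.8 483.8  26. ]
  scene red [373.8 139.9] [291.9 472.3  19.4]
```

View pics/crop.png

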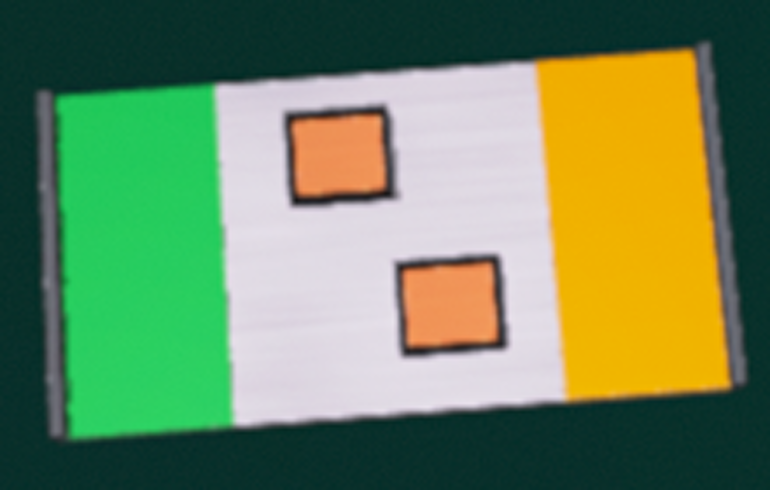

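>>> drive_tool(rows=[[-25, -22, 0, 0.07], [-50, -44, 0, 0.14], [-75, -66, 0, 0.21], [-100, -88, 0, 0.28], [-125, -110, 0, 0.35], [-150, -132, 0, 0.42], [-175, -154, 0, 0.49], [-200, -176, 0, 0.56], [-225, -198, 0, 0.63], [-250, -220, 0, 0.7], [-275, -242, 0, 0.77], [-300, -264, 0, 0.84], [-325, -286, 0, 0.91], [-350, -308, 0, 0.98], [-375, -330, 0, 1.05], [-400, -352, 0, 1.12], [-425, -374, 0, 1.18], [-450, -394, 0, 1.218], [-450, -394, 0, 1.218], [-450, -394, 0, 1.218]], grip=-0.1)

```text
time_s: 2.1
tcp_pos: [482.5, 45.7, 225.1]
eef_rot: [0.684, 0.729, -0.0, -0.001]
contact_force: [0.2, 0.6, 0.2]
opening: 0.45
grip_force: 0.0
```

>>> drive_tool(rows=[[0, 0, 25, 0], [0, 0, 60, 0], [0, 0, 95, 0], [0, 0, 130, 0], [0, 0, 155, 0], [0, 0, 172, 0], [0, 0, 182, 0], [0, 0, 187, 0], [0, 0, 187, 0], [0, 0, 187, 0]])

```text
time_s: 3.1
tcp_pos: [483.6, 45.9, 39.5]
eef_rot: [0.684, 0.73, 0.0, 0.001]
contact_force: [0.3, -0.1, 0.2]
opening: 0.45
grip_force: 0.0
```

```bash
python3 - <<'E'
from h import *
s=snap('scene');cv2.imwrite('pics/sc2.png',cv2.resize(s['color'][140:300,220:460,::-1],None,fx=3,fy=3,interpolation=cv2.INTER_CUBIC))
print(telemetry.read_state()['contact_force'])
E
```

```text
[-0.11862344  0.55831218  0.1991212 ]
```

View pics/sc2.png

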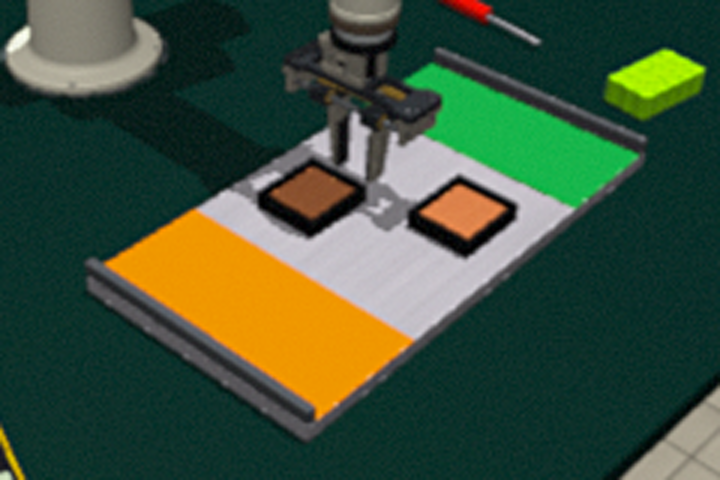

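The crop shows both fingers, near (340,160) and (375,180), standing just behind frame_a on its green side. I'll push it toward orange.

>>> drive_tool(rows=[[-3, 0, 2, 0], [-6, 0, 2, 0], [-9, 0, 2, 0], [-12, 0, 2, 0], [-14, 0, 2, 0], [-16, 0, 2, 0], [-18, 0, 2, 0], [-20, 0, 2, 0], [-22, 0, 2, 0], [-24, 0, 2, 0], [-26, 0, 2, 0], [-28, 0, 2, 0], [-30, 0, 2, 0], [-32, 0, 2, 0], [-34, 0, 2, 0], [-36, 0, 2, 0], [-38, 0, 2, 0], [-40, 0, 2, 0], [-42, 0, 2, 0], [-44, 0, 2, 0]])

```text
time_s: 5.15
tcp_pos: [485.3, 3.1, 36.5]
eef_rot: [0.684, 0.73, 0.001, -0.001]
contact_force: [-0.8, 5.4, 1.5]
opening: 0.449
grip_force: 2.9
```

>>> drive_tool(rows=[[-2, 0, 0, 0], [-4, 0, 0, 0], [-6, 0, 0, 0], [-8, 0, 0, 0], [-10, 0, 0, 0]])

```text
time_s: 5.65
tcp_pos: [485.9, -6.9, 36.4]
eef_rot: [0.684, 0.73, 0.001, -0.001]
contact_force: [1.0, 5.4, 1.1]
opening: 0.45
grip_force: 2.9
```

>>> drive_tool(rows=[[-2, 0, 0, 0], [-4, 0, 0, 0], [-6, 0, 0, 0]])

```text
time_s: 5.95
tcp_pos: [486.3, -12.9, 36.4]
eef_rot: [0.684, 0.73, 0.001, -0.001]
contact_force: [-0.8, 5.9, 1.0]
opening: 0.452
grip_force: 2.9
```

```bash
python3 - <<'E'
from h import *
s=snap('scene')
for r in blobs(s,(3,80,60),(16,200,255),60): print(np.round(r[0],1), at_z(s,*r[0],37).round(1))
print(telemetry.read_state()['contact_force'],telemetry.read_state()['tcp_pos'])
E
```

```text
[374. 210.] [633.   62.4  37. ]
[315.9 208.4] [492.4 -74.6  37. ]
[635.  188.5] [1207.8  865.2   37. ]
[537.7 151.5] [843.7 873.6  37. ]
[108.5 113.3] [-719.8 -280.5   37. ]
[250.6  55. ] [-984.4  749.    37. ]
[356.1  35.8] [-833.1 1606.9   37. ]
[0.838523   4.67831337 1.28041527] [486.35294614 -13.22636687  36.41169926]
```

Frame a drags at about 5.4 N, so it looks rough. Next is frame b, pushed toward green.

>>> drive_tool(rows=[[3, 0, 0, 0], [6, 0, -4, 0], [6, 0, -25, 0], [6, 0, -50, 0], [4, 15, -55, 0], [2, 40, -55, 0], [0, 70, -55, 0], [-2, 100, -55, 0], [-4, 125, -55, 0], [-5, 142, -55, 0], [-5, 147, -55, 0], [-5, 147, -50, 0], [-5, 147, -30, 0], [-5, 147, -12, 0], [-5, 147, -3, 0], [-5, 147, 0, 0], [-5, 147, 0, 0]])

```text
time_s: 7.7
tcp_pos: [633.4, -9.5, 36.6]
eef_rot: [0.684, 0.73, -0.0, -0.0]
contact_force: [-0.7, 0.7, 0.1]
opening: 0.451
grip_force: 0.0
```

>>> drive_tool(rows=[[3, 0, 0, 0], [6, 0, 0, 0], [9, 0, 0, 0], [12, 0, 0, 0], [14, 0, 0, 0], [16, 0, 0, 0], [18, 0, 0, 0], [20, 0, 0, 0], [22, 0, 0, 0], [24, 0, 0, 0], [26, 0, 0, 0], [28, 0, 0, 0], [30, 0, 0, 0], [32, 0, 0, 0], [34, 0, 0, 0], [36, 0, 0, 0], [38, 0, 0, 0], [40, 0, 0, 0]])

```text
time_s: 9.5
tcp_pos: [631.2, 30.6, 36.6]
eef_rot: [0.684, 0.73, -0.0, -0.0]
contact_force: [-0.1, -1.4, 0.2]
opening: 0.449
grip_force: 0.8
```

>>> drive_tool(rows=[[2, 0, 0, 0], [4, 0, 0, 0], [6, 0, 0, 0], [8, 0, 0, 0]])

```text
time_s: 9.9
tcp_pos: [630.7, 38.6, 36.6]
eef_rot: [0.684, 0.73, 0.0, -0.0]
contact_force: [0.4, -0.2, 0.4]
opening: 0.45
grip_force: 0.8
```

```bash
python3 - <<'E'
from h import *
s=snap('scene')
for r in blobs(s,(3,80,60),(16,200,255),60)[:2]: print(np.round(r[0],1), at_z(s,*r[0],37).round(1))
print(telemetry.read_state()['contact_force'],telemetry.read_state()['tcp_pos'])
cv2.imwrite('pics/sc3.png',cv2.resize(s['color'][140:300,220:460,::-1],None,fx=3,fy=3,interpolation=cv2.INTER_CUBIC))
E
```

```text
[315.9 208.4] [492.6 -74.7  37. ]
[634.9 188.3] [1207.3  866.2   37. ]
[-0.55245645 -1.08151213  0.55793172] [630.61975232  38.92525021  36.59542745]
```

View pics/sc3.png

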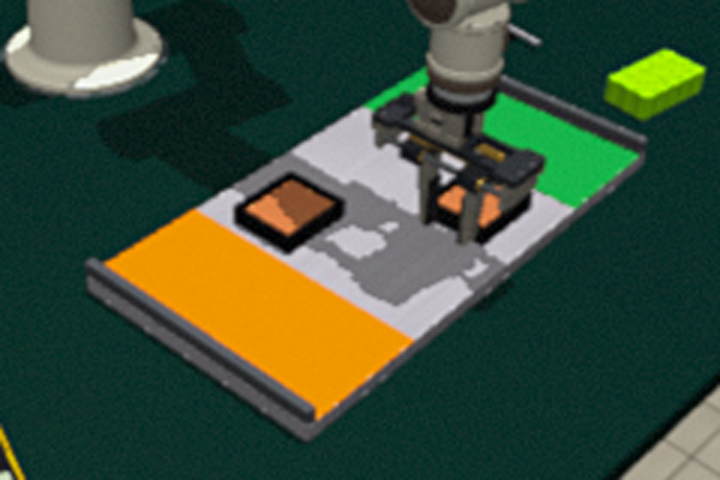

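Frame b drags at only about 1 N, so it is polished. The crop shows the fingers at (430,195) and (467,220) against its orange side. I'll push it on to green.

>>> drive_tool(rows=[[3, 0, 0, 0], [7, 0, 0, 0], [12, 0, 0, 0], [17, 0, 0, 0], [22, 0, 0, 0], [27, 0, 0, 0], [32, 0, 0, 0], [37, 0, 0, 0], [42, 0, 0, 0], [47, 0, 0, 0], [52, 0, 0, 0], [57, 0, 0, 0], [62, 0, 0, 0], [67, 0, 0, 0], [72, 0, 0, 0], [77, 0, 0, 0], [82, 0, 0, 0], [87, 0, 0, 0], [92, 0, 0, 0], [97, 0, 0, 0]])

```text
time_s: 11.95
tcp_pos: [624.3, 135.6, 36.6]
eef_rot: [0.684, 0.73, -0.0, -0.0]
contact_force: [-0.3, -1.9, 0.2]
opening: 0.451
grip_force: 0.8
```

>>> drive_tool(rows=[[5, 0, 0, 0], [10, 0, 0, 0], [15, 0, 0, 0], [20, 0, 0, 0], [25, 0, 0, 0], [30, 0, 0, 0], [35, 0, 0, 0], [40, 0, 0, 0], [44, 0, 0, 0], [48, 0, 0, 0], [51, 0, 0, 0], [54, 0, 0, 0], [56, 0, 0, 0], [57, 0, 0, 0], [57, 0, 0, 0]])

```text
time_s: 13.45
tcp_pos: [620.6, 192.3, 36.6]
eef_rot: [0.684, 0.73, 0.0, -0.0]
contact_force: [-0.1, -0.7, -0.0]
opening: 0.447
grip_force: 0.1
```

>>> drive_tool(rows=[[-3, 0, 0, 0], [-8, 0, 0, 0], [-8, 0, -20, 0], [-8, 0, -50, 0], [-30, 0, -80, 0], [-70, 0, -90, 0], [-110, 0, -90, 0], [-110, 0, -90, 0]])

```text
time_s: 14.25
tcp_pos: [628.7, 77.5, 127.5]
eef_rot: [0.686, 0.728, 0.0, 0.001]
contact_force: [0.2, 1.5, 0.6]
opening: 0.451
grip_force: 0.0
```

```bash
python3 - <<'E'
from h import *
for n in('scene','top'):
  s=snap(n,n+'4.png')
  for r in blobs(s,(3,80,60),(16,200,255),60): 
    p=at_z(s,*r[0],37)
    if 300<p[0]<750 and abs(p[1])<400: print(n,np.round(r[0],1),np.round(r[1],1),r[2], p.round(1))
s=telemetry.read_state();print(s['contact_force'],s['tcp_pos'],s['time_s'])
E
```

```text
scene [316.1 208.6] [16.1 25. ] 56.3099365234375 [493.7 -75.1  37. ]
scene [403.7 187.6] [23.7 13.3] 24.443954467773438 [620.8 244.9  37. ]
top [334.7 206. ] [24.2 26.9] 85.03025817871094 [489.  -68.3  37. ]
top [231.5 168. ] [24. 21.] 90.0 [617.3 260.6  37. ]
[0.1878136  0.81242645 0.1096736 ] [627.7146485   81.50072297 126.49816564] 14.35
```

View pics/scene4.png

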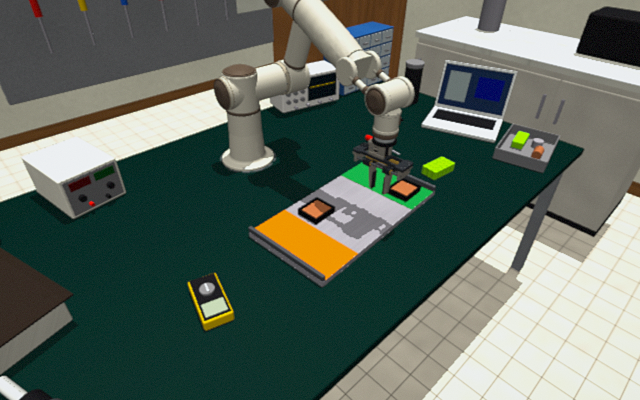

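The picture shows frame b on green at (404,188), frame a at (316,209) and the fingers clear. I'll now push frame a onto orange.

>>> drive_tool(rows=[[-10, -20, 0, 0], [-20, -45, 0, 0], [-35, -75, 0, 0], [-50, -105, 0, 0], [-65, -130, 0, 0], [-72, -147, 0, 0], [-72, -147, 0, 0], [-72, -147, 20, 0], [-72, -147, 50, 0], [-72, -147, 75, 0], [-72, -147, 86, 0], [-72, -147, 90, 0], [-72, -147, 90, 0]])

```text
time_s: 15.65
tcp_pos: [486.3, 1.3, 36.8]
eef_rot: [0.684, 0.73, 0.0, 0.0]
contact_force: [0.1, -0.3, 1.2]
opening: 0.455
grip_force: 0.0
```

>>> drive_tool(rows=[[-3, 0, 0, 0], [-6, 0, 0, 0], [-9, 0, 0, 0], [-12, 0, 0, 0], [-16, 0, 0, 0], [-20, 0, 0, 0], [-25, 0, 0, 0], [-30, 0, 0, 0], [-35, 0, 0, 0], [-40, 0, 0, 0], [-45, 0, 0, 0], [-50, 0, 0, 0], [-55, 0, 0, 0], [-60, 0, 0, 0], [-65, 0, 0, 0], [-70, 0, 0, 0], [-75, 0, 0, 0], [-80, 0, 0, 0], [-85, 0, 0, 0], [-90, 0, 0, 0]])

```text
time_s: 17.65
tcp_pos: [491.0, -87.8, 36.3]
eef_rot: [0.684, 0.73, 0.001, -0.002]
contact_force: [-0.0, 6.1, 0.8]
opening: 0.45
grip_force: 2.9
```

>>> drive_tool(rows=[[-5, 0, 0, 0], [-10, 0, 0, 0], [-15, 0, 0, 0], [-20, 0, 0, 0], [-25, 0, 0, 0], [-30, 0, 0, 0], [-35, 0, 0, 0], [-40, 0, 0, 0], [-44, 0, 0, 0], [-48, 0, 0, 0], [-51, 0, 0, 0], [-52, 0, 0, 0], [-52, 0, 0, 0]])

```text
time_s: 18.95
tcp_pos: [494.3, -139.9, 36.1]
eef_rot: [0.684, 0.73, 0.0, -0.001]
contact_force: [-0.8, 5.0, 0.6]
opening: 0.45
grip_force: 2.5
```

>>> drive_tool(rows=[[3, 0, 0, 0], [10, 0, 0, 0], [10, 0, -20, 0], [10, 0, -60, 0], [30, 0, -100, 0], [70, 0, -130, 0], [110, 0, -150, 0], [150, -20, -150, 0], [160, -50, -150, 0], [165, -80, -150, 0], [165, -90, -150, 0], [165, -90, -150, 0], [165, -90, -150, 0]])

```text
time_s: 20.25
tcp_pos: [395.1, 17.9, 187.0]
eef_rot: [0.684, 0.73, 0.0, 0.001]
contact_force: [0.7, -0.9, -0.6]
opening: 0.448
grip_force: 0.0
```

```bash
python3 - <<'E'
from h import *
for n in('scene','top'):
  s=snap(n,n+'5.png')
  for r in blobs(s,(3,80,60),(16,200,255),60): 
    p=at_z(s,*r[0],37)
    if 300<p[0]<750 and abs(p[1])<400:
      d=p[:2]-[549.5,24.7]; print(n,np.round(r[0],1),np.round(r[1],1),p.round(1),'plate',(d@[[.998,-.065],[.065,.998]]).round(1),at_d(s,*[int(round(q)) for q in r[0]]).round(1))
cv2.imwrite('pics/crop5.png',cv2.resize(s['color'][120:260,140:420,::-1],None,fx=2.8,fy=2.8,interpolation=cv2.INTER_CUBIC))
s=telemetry.read_state();print(s['contact_force'],s['tcp_pos'],s['time_s'])
E
```

```text
scene [289. 226.] [19.3 25.8] [ 500.6 -201.6   37. ] plate [ -63.5 -222.7] [ 497.3 -198.9   33.4]
scene [403.7 187.6] [23.7 13.3] [620.8 244.9  37. ] plate [ 85.5 215.1] [621.7 245.7  35.1]
top [375.2 203. ] [25.7 29.2] [ 497.1 -196.7   37. ] plate [ -66.7 -217.5] [ 497.7 -196.5   33.9]
top [234.5 168. ] [24. 27.] [617.2 251.   37. ] plate [ 82.2 221.4] [617.4 252.7  36.1]
[ 0.65526254 -0.39151203 -0.03697992] [395.21336053  17.79934349 186.83806504] 20.35
```

View pics/crop5.png

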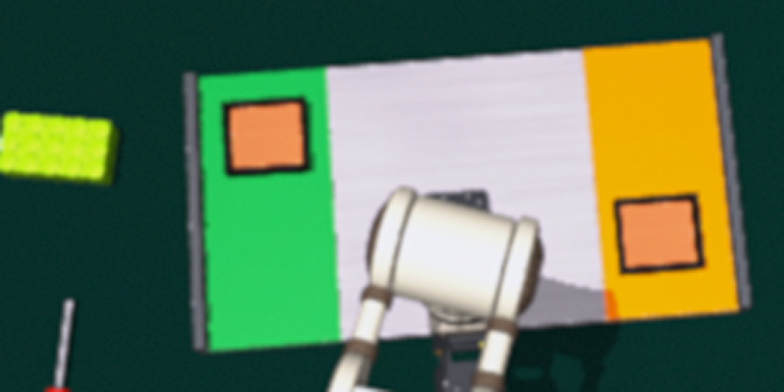

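The top crop shows both frames fully inside their areas, at (266,135) on green and (659,234) on orange. The arm is clear.

```bash
python3 -c "
from plant import job
print(job.sign_off())"
```

```text
the job is handed in; nothing more can be done
None
```

I handed the job in at about 20 s: the frame that dragged at 5–6 N (frame_a, rough) is fully on orange and the one at about 1 N (frame_b, polished) is fully on green, with the bystanders untouched; no verdict came back.

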